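# Take out the chuck key and shut the guard

## Task

Someone left the T-handled chuck key standing in the top of the chuck, so the sliding guard cannot pass. Lift the key out and stand it upright, T-bar up, in the open steel tool cup, lowering it in by hand to the bottom rather than dropping it; then slide the guard fully shut over the chuck. Leave the canister, the machined part and the brush where they are and keep the cup standing.

Things in the scene. Friction and masses are not known exactly. Their poses are not given: they have to be found in the camera images.
- indexer: Fixed indexing head: base plate 170 (x) x 300 (y) x 20 mm, grey housing 155 mm high on its -y half, on its +y half a steel chuck 100 mm across, axis along y, 95 mm up. Origin: centre of the base's underside, on the table; z up. Key socket: upright round hole, 13.5 mm wide, 30 mm deep, at x=0, y=+45 mm, mouth 150 mm up.
- guard (a joint): Travel in m of the sliding guard along the indexer's +y: 0 = open (over the grey housing), 0.13 = fully shut over the chuck, at its end stop. Stays where left; friction about 3 N. The guard is a hood 156 mm wide, 135 mm long, metal roof (top 170 mm above the table), clear sides, open at both ends. The key in the socket stops it at about 0.05.
- guard_handle (a point): Middle of the guard's handle, 195 mm above the table, moving with the guard: an upright black fin on the middle of the roof, 80 mm along x, 14 mm thick along y (the sliding direction), from 170 to 210 mm above the table. Axes as the indexer's.
- key: Loose steel chuck key, T-shaped, about 0.22 kg: round shaft 12 mm thick, 150 mm long, with a crossbar 12 mm thick and 90 mm long across its upper end. Origin: centre of the shaft's foot; z runs up the shaft to the crossbar, x along the crossbar. At first it stands 30 mm deep in the chuck's socket, at any turn.
- key_bar (a point): Centre of the key's crossbar, 150 mm from the foot along the key's z; same axes as the key.
- cup: Loose round open steel tool cup, dark, plain, 66 mm outer and 58 mm inner diameter, 115 mm high, inner floor 6 mm above its underside, 0.6 kg. Origin: centre of its underside; z up. Its place is exchanged with the canister's in some runs.
- canister: Bystander: closed white round jar with grey lid and paper label, 64 mm in diameter, 115 mm high. Origin: centre of its underside.
- part: Bystander: turned aluminium part with a round foot 68 mm in diameter and a domed top, 84 mm high. Origin: centre of its underside.
- brush: Bystander: chip brush lying on the table, 190 mm long, along its x. Origin: underside, mid-length.
Things that resemble listed ones, but are neither listed nor needed, are in the scene too. Leave any red or yellow look-alike of the cup alone.

How it is judged:
On the way, in this order (a step that is already met when the one before it is completed fails the run):
1. the key, still held by the fingers, has its foot lowered into the cup to within 35 mm of the cup's floor (z of key in the frame of cup between 0 and 0.041 m and horizontal distance between key and cup below 0.03 m and contact force between the fingers and key above 0.5 N), for 0.1 s.
2. the key is let go and stands in the cup, foot at the bottom, while the guard is still open (travel below 0.06) (z of key in the frame of cup below 0.02 m and horizontal distance between key and cup below 0.03 m and angle between key's own z axis and vertical below 0.6 rad and contact force between the fingers and key below 0.1 N and value of joint guard below 0.06 m), for 0.2 s.
3. the guard is slid fully shut (value of joint guard above 0.123 m), for 0.2 s.
At the end, for the whole second after the job is handed in: The guard is shut to within 7 mm of its end stop; the key stands at rest in the cup with its foot within 14 mm of the cup's floor and its T-bar up (it may lean against the rim, tilt under 0.6 rad); the cup stands upright on the table (tilt under 0.1 rad) (value of joint guard above 0.123 m and z of key in the frame of cup between 0 and 0.02 m and horizontal distance between key and cup below 0.03 m and angle between key's own z axis and vertical below 0.6 rad and linear speed of key below 0.03 m/s and angle between cup's own z axis and vertical below 0.1 rad and height (world z) of cup below 0.01 m); the robot touches nothing.
It fails at once if the canister, the machined part or the brush is moved more than 30 mm (distance of any of canister, part, brush from where it was at the start of the episode above 0.03 m).
It fails at once if the cup is tipped by more than 0.5 rad (angle between cup's own z axis and vertical above 0.5 rad).
It also fails if it takes over 59 s, if anything falls off the work surface, if the arm or the gripper's body presses on something with over 40 N, if the wrist force passes 120 N, or if a joint passes its speed limit or range.

## Robot

A 7-joint arm with a two-finger parallel gripper is mounted at the origin on the work surface. World frame = base frame: x ahead of the robot, y to its left, z up, the work surface at z = 0. Lengths are in m, angles in rad, forces in N, time in s.
With the tool pointing down it reaches from about 0.4 to 0.85 m from the base axis. Payload 10.4 kg.
Tool frame: the origin (TCP) lies midway between the tips of the shut fingers; the grasp point (between the pads) lies 19 mm behind it; z points along the fingers, y is the line along which they close (so a half turn about z gives the same grasp; the last joint's range is limited). The gripper opens to 87 mm and grips with 3 to 60 N. Pads are 19 mm wide; open, the fingers measure 117 mm over their backs; the gripper's body (75 mm by 190 mm) begins 51 mm behind the grasp point.
Start: joints at [-1.256, 0.332, -0.065, 1.46, 0.022, 1.35, -0.088], TCP at [0.207, 0.59, 0.187] pointing down, gripper open.
Joint ranges: [-2.6, 2.6], [-0.5, 2.12], [-1.47, 1.34], [0.16, 2.42], [-1.27, 4.41], [0.06, 2.06], [-2.6, 2.6]. Speed limits (rad/s): [2.22, 2.22, 2.79, 2.79, 3.14, 3.14, 3.14].

## Interface

Orientations are given as a unit quaternion [x, y, z, w].
In Python, from bench import r gives the robot as it stands.
- The arm moves only by the tool arm_command, never from a script. Its argument "moves" is one flat list of numbers, 4 for each row, row after row: the shift along the tool's x, y, z in cm, then the turn about the tool's z in degrees. A call has 1 to 12 rows; each row shifts and turns the commanded pose from where the row before left it, along the tool's axes as they then stand; what a row does not reach is not made up. A row lasts 1/12 s, in which the tool goes at most 41.7 mm and 7.16 degrees, less where a joint would pass 70% of its speed; a pose out of reach is approached as far as the arm can. A call with a gripper value outside its range is refused whole. "fingers" is the opening in per cent of the stroke, from 0 (shut) to 100 (fully open), set as the call begins (left out, the last holds). The fingers move at their own pace and stop on an object; "squeeze" is the grip in N (left out, the last holds). Time passes only in rows, so rows that do not move let the fingers close. It gives the time, the measured TCP pose, the force, the opening and the grip force at its end, in the units of the state.
- r.read_state(): the state, without advancing time (a new reading comes with each control period).
- r.camera(name): name is "scene" or "top" or "wrist"; returns the picture (384x512x3 uint8, red, green, blue); there is no depth.
- r.camera_info(name): a dict with "fx", "fy", "cx", "cy" (pixels), "origin" and "attitude" of the camera in the world. Camera axes: x right, y up, looking along -z (the intrinsics and any distortion apply to the point x, -y, -z); pixel columns grow to the right and rows downward; lengths in m; the calibration is good to about 2 mm. A picture is of the moment at which its call begins: read the wrist's pose just before it. camera_info takes no time and is no camera call; for the wrist camera it gives the pose at the moment of the call.
- r.close_job(): hands the job in; it is judged then, once.
The state is a dict: "time": time; "joint_positions": joint angles; "joint_vel": joint speeds; "joint_torque": joint torques, N m; "ee_pos": TCP position; "eef_rot": TCP orientation; "ft_force": force on the tool from outside, world axes, zero at the start; "torque": the same for the moment, N m; "width": finger opening in m; "grip_force": force on a finger pad.
Only numpy, scipy, OpenCV 4.12 (cv2) and the standard library are available. Lean on these libraries where they do the work, as an engineer would, in place of code of your own. Each camera call takes 0.05 s, during which the arm holds its last target. There are 200 camera calls.

## Working session

There is one attempt and no reset: what is moved stays moved. The work goes in short steps, Python scripts to look and compute and a tool call to move; the robot and the scene stay as the last step left them, time stands still between calls to the robot, and variables do not carry over. Pictures are saved under pics/ and viewed, at most 10 in all, crops included, and the job is handed in when it is done.

Besides the shell and the picture viewer there is one more tool, called after "Call:" as a command line: name --argument value ..., lists and objects as JSON in quotes. arm_command: Moves the arm, as the interface text tells. Its arguments: {"type":"object","properties":{"moves":{"type":"array"},"fingers":{"type":"number"},"squeeze":{"type":"number"}},"required":["moves"]}

```bash
mkdir -p pics; cat > h.py <<'E'
import numpy as np,cv2
from bench import r
from scipy.spatial.transform import Rotation as R
def rot(a):
    a=np.array(a,float)
    return a if a.shape==(3,3) else R.from_quat(a).as_matrix()
def snap(n,f):
    i=r.camera_info(n);im=r.camera(n)[...,::-1].copy();cv2.imwrite(f,im);return im,i
def ray(i,u,v):
    d=np.array([(u-i['cx'])/i['fx'],-(v-i['cy'])/i['fy'],-1]);return np.array(i['origin']),rot(i['attitude'])@d
def at_z(i,u,v,z):
    o,d=ray(i,u,v);return o+d*(z-o[2])/d[2]
def proj(i,p):
    q=rot(i['attitude']).T@(np.array(p)-i['origin']);return i['cx']+i['fx']*q[0]/-q[2],i['cy']-i['fy']*q[1]/-q[2]
def tri(i,a,j,b):
    o,d=ray(i,*a);p,e=ray(j,*b);s=np.linalg.lstsq(np.c_[d,-e],p-o,rcond=None)[0]
    return (o+d*s[0]+p+e*s[1])/2,np.linalg.norm(o+d*s[0]-p-e*s[1])
E
python3 - <<'E'
from h import *
for n in('top','scene'):
    im,i=snap(n,f'pics/{n}0.png');print(n,i)
    cv2.imwrite(f'pics/{n}0b.png',cv2.resize(im,(800,600),interpolation=cv2.INTER_CUBIC))
print(r.read_state())
E
```

```text
top {'fx': 496.8115040989722, 'fy': 496.8115040989722, 'cx': 261.44415120989544, 'cy': 193.6042186378941, 'origin': array([0.41996032, 0.09353384, 1.45983826]), 'attitude': array([ 0.03472179, -0.03116464, -0.69637085,  0.71616395])}
scene {'fx': 459.76081745041614, 'fy': 459.76081745041614, 'cx': 252.5992916065535, 'cy': 193.69844082809533, 'origin': array([ 1.2298032 , -0.29506322,  1.03255741]), 'attitude': array([0.32843339, 0.18137417, 0.46571971, 0.80146121])}
{'time': 0.1, 'joint_positions': array([-1.25561202,  0.33284492, -0.06471487,  1.46082642,  0.02158614,
        1.3498864 , -0.08849179]), 'joint_vel': array([ 0.00107701, -0.00167356,  0.00125671, -0.00354862, -0.00171002,
        0.00039944, -0.00144437]), 'joint_torque': array([ 1.83881668e-03, -6.24542856e+01,  2.48338800e-02, -3.90718317e+01,
       -6.15627109e-02,  3.65078787e-02,  4.22217704e-05]), 'ee_pos': array([0.20698932, 0.58933057, 0.18612568]), 'eef_rot': array([ 1.68071710e-01,  9.85774567e-01, -6.28952493e-04, -8.87073195e-05]), 'ft_force': array([ 0.31541309, -0.69447269, -0.31988764]), 'torque': array([ 0.03443414,  0.0133653 , -0.01654356]), 'grip_force': 0.0, 'width': 0.0870822392767882}
```

View pics/top0b.png

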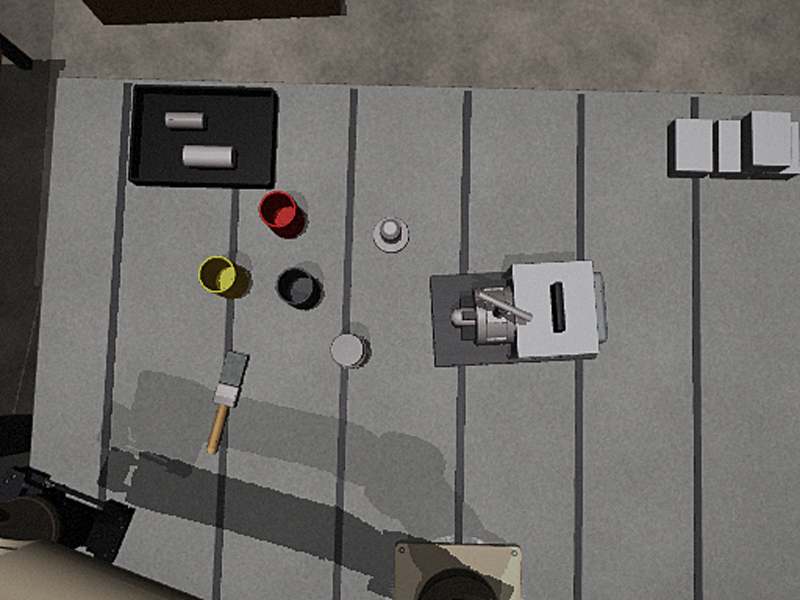

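View pics/scene0b.png

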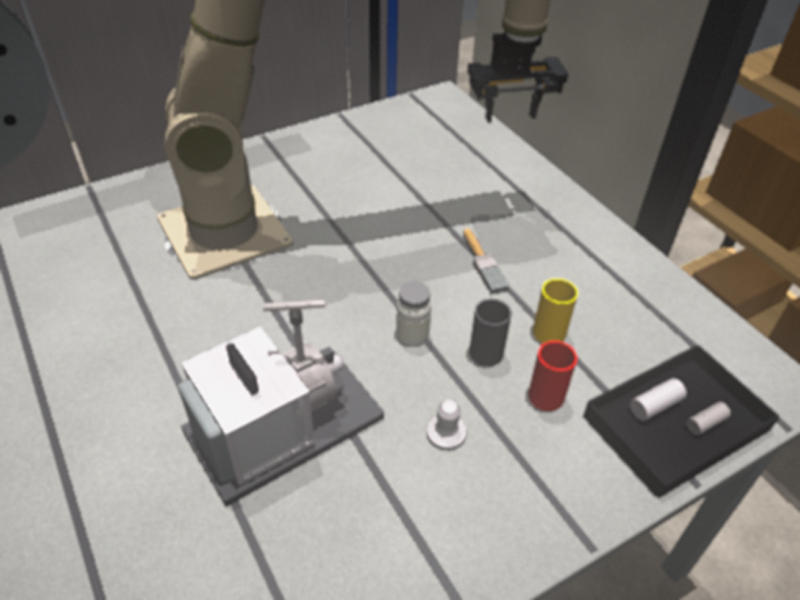

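The cup candidates in the top view (800x600) are red (282,213), yellow (218,275) and dark (299,288). The dark, plain one fits; the white canister is at (349,350). The key's T-bar runs from (478,293) to (530,318), and the guard fin is at (557,307). I'll confirm in an enlarged crop.

```bash
python3 - <<'E'
from h import *
t=cv2.imread('pics/top0.png');s=cv2.imread('pics/scene0.png')
f=lambda im,u,v,w,h,k:cv2.resize(im[v:v+h,u:u+w],None,fx=k,fy=k,interpolation=cv2.INTER_CUBIC)
a=np.hstack([f(t,165,160,80,60,5),f(t,270,160,80,60,5)])   # 400x300 each
b=np.hstack([f(s,240,170,160,120,2.5),f(s,110,180,160,120,2.5)])
cv2.imwrite('pics/m1.png',np.vstack([a,b]))
E
```

```text
(no output)
```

View pics/m1.png

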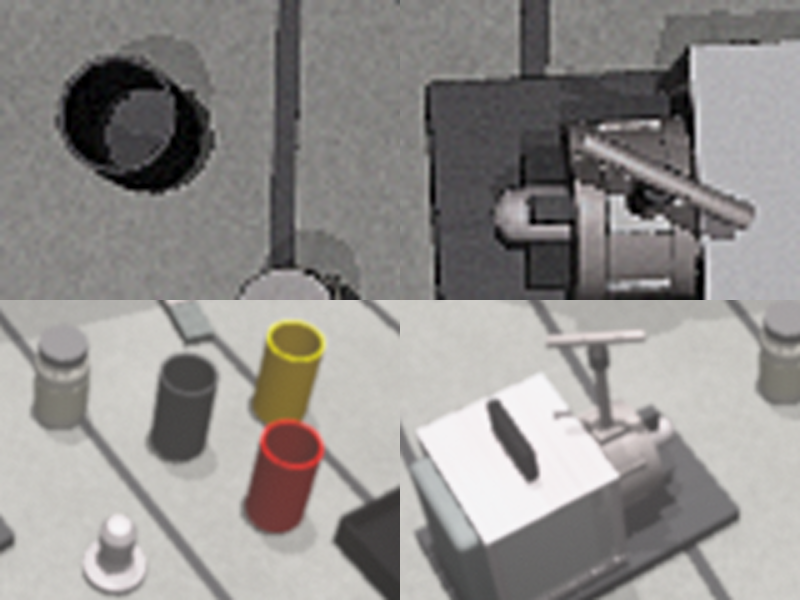

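The crop confirms the dark cup is open and plain, with its rim centre at top px (189.6,183.2). The bar ends are at top px (307,188) and (340.4,203).

```bash
python3 - <<'E'
from h import *
i=r.camera_info('top');j=r.camera_info('scene');k=.64
cup=at_z(i,189.6,183.2,.115);print('cup',cup)
print('cup scene rim',at_z(j,240+188/2.5,170+75/2.5,.115))
b=[at_z(i,307,188,.27),at_z(i,340.4,203,.27)];d=b[0]-b[1];print('bar',b,np.linalg.norm(d),np.degrees(np.arctan2(d[1],d[0])),(b[0]+b[1])/2)
print('tri bar',tri(i,(323.7,195.5),j,(188,195.2)))
c=[at_z(i,k*u,k*v,.02) for u,v in((431,275),(435,366))];print('base',c,np.linalg.norm(c[0]-c[1]),np.mean(c,0))
q=[at_z(i,k*u,k*v,.17) for u,v in((511,264),(515,359),(594,260),(600,355))];print('roof',q)
for a,e in((0,2),(1,3)):
    d=q[a]-q[e];print(np.linalg.norm(d),np.degrees(np.arctan2(d[1],d[0])))
print('fin',at_z(i,k*557,k*283,.21),at_z(i,k*558,k*332,.21))
print('can',at_z(i,k*348,k*350,.115),'part',at_z(i,k*391,k*233,.06))
s=r.read_state();print(rot(s['eef_rot']).T@ (np.array([.45,-.03,.4])-s['ee_pos']),R.from_quat(s['eef_rot']).as_matrix())
w=r.camera_info('wrist');print(w['fx'],rot(s['eef_rot']).T@(w['origin']-s['ee_pos']),rot(s['eef_rot']).T@rot(w['attitude']))
E
```

```text
cup [0.56858991 0.29862807 0.115     ]
cup scene rim [0.57265381 0.2997318  0.115     ]
bar [array([ 0.54769205, -0.00813853,  0.27      ]), array([ 0.51373393, -0.08894379,  0.27      ])] 0.0876506985152626 67.20559513153603 [ 0.53071299 -0.04854116  0.27      ]
tri bar (array([ 0.53049958, -0.04825753,  0.27232493]), np.float64(0.0001474389191974654))
base [array([0.60722794, 0.06211898, 0.02      ]), array([0.43797299, 0.0504065 , 0.02      ])] 0.1696597142949922 [0.52260046 0.05626274 0.02      ]
roof [array([ 0.61000338, -0.06813388,  0.17      ]), array([ 0.45138263, -0.07728116,  0.17      ]), array([ 0.62061287, -0.20700841,  0.17      ]), array([ 0.46195137, -0.21788477,  0.17      ])]
0.13927919824368562 94.36869799710985
0.14100026323724812 94.29866372274606
fin [ 0.57511767 -0.13805789  0.21      ] [ 0.49572274 -0.14049212  0.21      ]
can [0.46013778 0.20442834 0.115     ] part [0.67728568 0.13799254 0.06      ]
[-0.43451177 -0.50408745 -0.21321852] [[-9.43503785e-01  3.31361522e-01 -3.86309081e-04]
 [ 3.31361745e-01  9.43503010e-01 -1.21019236e-03]
 [-3.65274028e-05 -1.26982913e-03 -9.99999193e-01]]
320.11027721092915 [ 0.07002725  0.00121565 -0.19833825] [[ 3.10032594e-04  9.66680885e-01  2.55984316e-01]
 [ 9.99999925e-01 -3.59473444e-04  1.46350904e-04]
 [ 2.33494185e-04  2.55984252e-01 -9.66680924e-01]]
```

Measurements agree: the socket worked out from the base plate is (0.530,-0.048), and the triangulated bar is (0.530,-0.048,0.272). Now I'll raise and turn.

Call:
arm_command --moves '[0, 0, -3.5, 7, 0, 0, -3.5, 7, 0, 0, -3.5, 7, 0, 0, -3.5, 7, 0, 0, -2, 7, 0, 0, 0, 7, 0, 0, 0, 7, 0, 0, 0, 7, 0, 0, 0, 7, 0, 0, 0, 7, 0, 0, 0, 7, 0, 0, 0, 7]' --fingers 100 --squeeze 30

```text
time: 1.1
ee_pos: [0.2071, 0.5896, 0.3464]
eef_rot: [0.786, 0.618, -0.0, 0.0]
ft_force: [-1.3, -0.2, 1.3]
width: 0.087
grip_force: 0.0
```

Call:
arm_command --moves '[0, 0, 0, 5, 0, 0, 0, 4.5, 0, 0, 0, 0]'

```text
time: 1.35
ee_pos: [0.207, 0.5896, 0.3464]
eef_rot: [0.834, 0.551, -0.0, 0.0]
ft_force: [0.5, -0.3, 0.1]
width: 0.0875
grip_force: 0.0
```

```bash
cat >> h.py <<'E'
def go(p,yaw):  # tool-frame shift (cm) and tool-z turn (deg) for tool y at world angle yaw
    s=r.read_state();M=rot(s['eef_rot']);y=np.degrees(np.arctan2(M[1,1],M[0,1]))
    print('t',s['time'],'pos',s['ee_pos'],'yaw',y,'shift',np.round(M.T@(np.array(p)-s['ee_pos'])*100,2),'turn',(y-yaw+180)%360-180,'j',np.round(s['joint_positions'],2),'F',s['ft_force'],s['width'],s['grip_force'])
E
python3 -c "
from h import *
go([.5305,-.0484,.34],-22.8)"
```

```text
t 1.35 pos [0.20702846 0.58958554 0.34640327] yaw -23.06441029362155 shift [-46.03  54.76   0.68] turn -0.2644102936215518 j [-1.41  0.31  0.15  1.17 -0.04  1.67 -1.68] F [ 0.51723308 -0.27315978  0.14129688] 0.08752477980023908 0.0
```

Call:
arm_command --moves '[-2, 2.4, 0, 0, -2, 2.4, 0, 0, -2, 2.4, 0, 0, -2, 2.4, 0, 0, -2, 2.4, 0, 0, -2, 2.4, 0, 0, -2, 2.4, 0, 0, -2, 2.4, 0, 0, -2, 2.4, 0, 0, -2, 2.4, 0, 0, -2, 2.4, 0, 0, -2, 2.4, 0, 0]'

```text
time: 2.35
ee_pos: [0.3797, 0.2551, 0.3468]
eef_rot: [0.832, 0.554, 0.0, -0.0]
ft_force: [1.1, 0.2, 0.3]
width: 0.087
grip_force: 0.0
```

Call:
arm_command --moves '[-2, 2.4, 0, 0, -2, 2.4, 0, 0, -2, 2.4, 0, 0, -2, 2.4, 0, 0, -2, 2.4, 0, 0, -2, 2.4, 0, 0, -2, 2.4, 0, 0, -2, 2.4, 0, 0, -2, 2.4, 0, 0, -2, 2.4, 0, 0, 0, 0, 0, 0, 0, 0, 0, 0]'

```text
time: 3.35
ee_pos: [0.5229, -0.0227, 0.3466]
eef_rot: [0.834, 0.552, -0.0, 0.0]
ft_force: [1.3, -0.3, 0.4]
width: 0.087
grip_force: 0.0
```

```bash
python3 -c "
from h import *
go([.5305,-.0484,.251],-22.8)
im,i=snap('wrist','pics/w1.png');print(proj(i,[.5305,-.0484,.27]),proj(i,[.5477,-.0081,.27]),proj(i,[.5137,-.0889,.27]))"
```

```text
t 3.35 pos [ 0.52289647 -0.02270996  0.34655598] yaw -22.925140213430428 shift [-2.06  1.7   9.56] turn -0.12514021343042714 j [-0.81  0.06  0.81  1.47 -0.04  1.63 -0.4 ] F [ 1.25548951 -0.27906788  0.44191461] 0.08701859083968827 0.0
(np.float64(276.0209231835936), np.float64(214.49860325542812)) (np.float64(276.984036963592), np.float64(166.54753810241854)) (np.float64(275.60511945194787), np.float64(258.8764991713112))
```

View pics/w1.png

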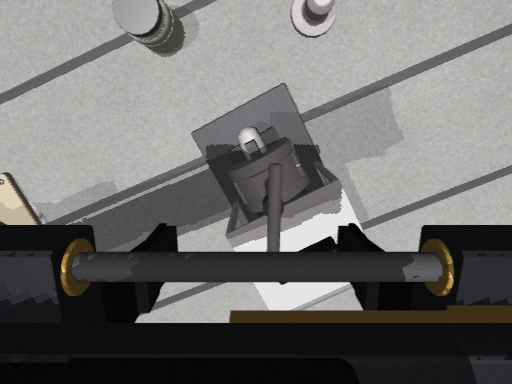

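The bar runs vertically in the wrist image from (277,166) to (272,250), within about 1 mm of the prediction and turned about 2°. I'll go down and grip.

Call:
arm_command --moves '[-2, 1.7, 0, 0, 0, 0, 0, 1.5, 0, 0, 2, 0, 0, 0, 2, 0, 0, 0, 2, 0, 0, 0, 2, 0, 0, 0, 1.5, 0, 0, 0, 0, 0, 0, 0, 0, 0]'

```text
time: 4.15
ee_pos: [0.5303, -0.0446, 0.2518]
eef_rot: [0.84, 0.543, -0.0, -0.0]
ft_force: [-0.6, -0.3, 0.8]
width: 0.0871
grip_force: 0.0
```

Call:
arm_command --moves '[0, 0, 0, 0, 0, 0, 0, 0, 0, 0, 0, 0, 0, 0, 0, 0, 0, 0, 0, 0, 0, 0, 0, 0, 0, 0, 0, 0, 0, 0, 0, 0]' --fingers 0 --squeeze 35

```text
time: 4.82
ee_pos: [0.5307, -0.0459, 0.2518]
eef_rot: [0.84, 0.542, 0.0, -0.0]
ft_force: [0.6, 0.5, 0.3]
width: 0.0418
grip_force: 0.0
```

Call:
arm_command --moves '[0, 0, 0, 0, 0, 0, 0, 0, 0, 0, 0, 0, 0, 0, 0, 0, 0, 0, 0, 0, 0, 0, 0, 0, 0, 0, 0, 0, 0, 0, 0, 0, 0, 0, 0, 0]'

```text
time: 5.57
ee_pos: [0.5307, -0.0459, 0.2518]
eef_rot: [0.84, 0.542, 0.0, -0.0]
ft_force: [-0.3, -0.1, 0.7]
width: 0.0006
grip_force: 0.0
```

Call:
arm_command --moves '[0, 0, -1, 0, 0, 0, -1, 0, 0, 0, -1, 0, 0, 0, -1, 0, 0, 0, -1, 0, 0, 0, -2, 0, 0, 0, -2, 0, 0, 0, -2, 0, 0, 0, -2, 0, 0, 0, -2, 0, 0, 0, 0, 0, 0, 0, 0, 0]'

```text
time: 6.57
ee_pos: [0.5311, -0.0461, 0.403]
eef_rot: [0.84, 0.542, 0.001, 0.001]
ft_force: [0.6, -0.2, -1.4]
width: 0.0004
grip_force: 0.0
```

```bash
python3 - <<'E'
from h import *
go([.570,.299,.397],-25)
a,i=snap('top','pics/t2.png');b,j=snap('scene','pics/s2.png');p=r.read_state()['ee_pos']
f=lambda im,c,k:cv2.resize(im[max(0,int(c[1])-60):int(c[1])+60,max(0,int(c[0])-80):int(c[0])+80],(400,300),interpolation=cv2.INTER_CUBIC)
m=[0,0,-.05]
cv2.imwrite('pics/m2.png',np.hstack([f(a,proj(i,p+m),0),f(b,proj(j,p+m),0)]));print(proj(j,p+m),proj(j,p+[0,0,.019]),proj(j,p+[0,0,-.131]))
E
```

```text
t 6.5667 pos [ 0.53112476 -0.04606253  0.40297176] yaw -24.36816137226461 shift [ 33.04 -10.7    0.6 ] turn 0.6318386277353909 j [-0.75  0.11  0.86  1.32 -0.09  1.74 -0.34] F [ 0.64226263 -0.18795873 -1.39209194] 0.00037473231255381753 0.0
(np.float64(185.84980404067863), np.float64(169.4992954906599)) (np.float64(182.8614809989511), np.float64(144.9144661130323)) (np.float64(188.9991016820642), np.float64(195.4084572819734))
```

View pics/m2.png

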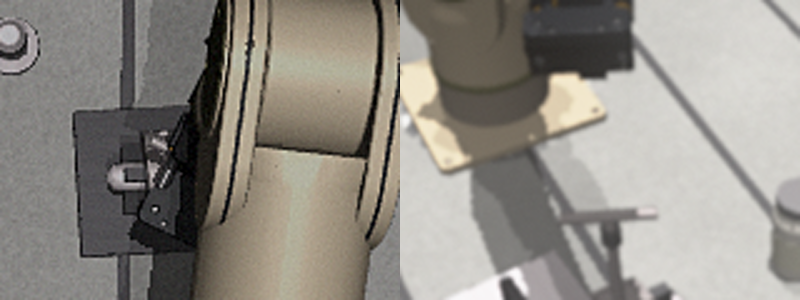

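The grip closed on nothing: the key is still in the socket, with its bar at scene px (188,195). I'll look at the whole scene to find the offset.

```bash
python3 - <<'E'
from h import *
a=cv2.imread('pics/s2.png');cv2.imwrite('pics/s2b.png',cv2.resize(a[60:240,90:330],None,fx=3.3,fy=3.3,interpolation=cv2.INTER_CUBIC))
E
```

```text
(no output)
```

View pics/s2b.png

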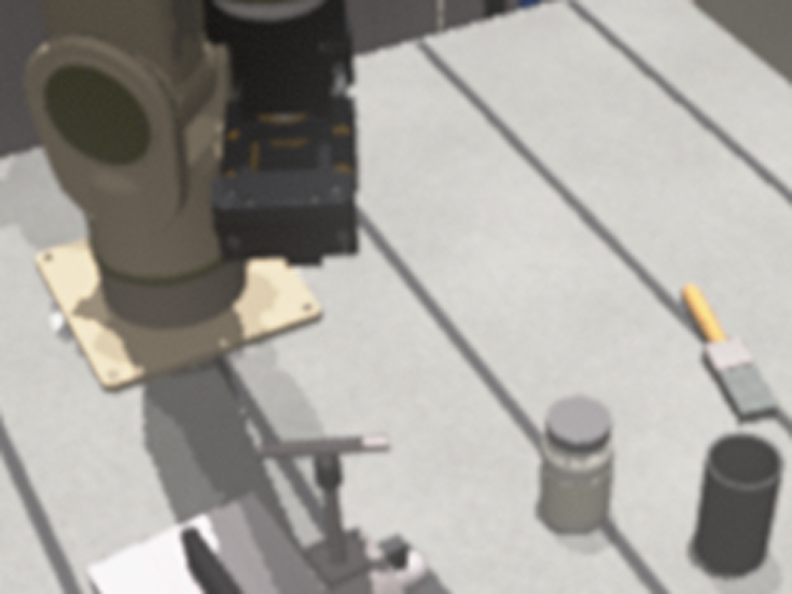

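```bash
python3 - <<'E'
from h import *
j=r.camera_info('scene')
print(proj(j,[.207,.589,.186]),proj(j,[.207,.589,.256]))
s=r.read_state();p=s['ee_pos'];print(rot(s['eef_rot']).round(3))
im,i=snap('wrist','pics/w3.png');print(proj(i,[.5305,-.0484,.27]),proj(i,p))
print('body',[((np.array(proj(j,p+[0,0,h]))-[90,60])*3.3).round() for h in(0,.07,.2)])
a=snap('scene','pics/s3.png')[0]
cv2.imwrite('pics/m3.png',np.hstack([cv2.resize(im,(400,300)),cv2.resize(a[90:210,120:280],(400,300),interpolation=cv2.INTER_CUBIC)]))
E
```

```text
(np.float64(324.68660942198426), np.float64(84.99132433074807)) (np.float64(327.4585509149265), np.float64(66.22951300298126))
[[ 0.412  0.911 -0.001]
 [ 0.911 -0.412 -0.   ]
 [-0.    -0.001 -1.   ]]
(np.float64(258.2333404261963), np.float64(181.48755986868102)) (np.float64(257.3599278886342), np.float64(221.63835797443903))
body [array([309., 303.]), array([298., 215.]), array([275.,  21.])]
```

View pics/m3.png

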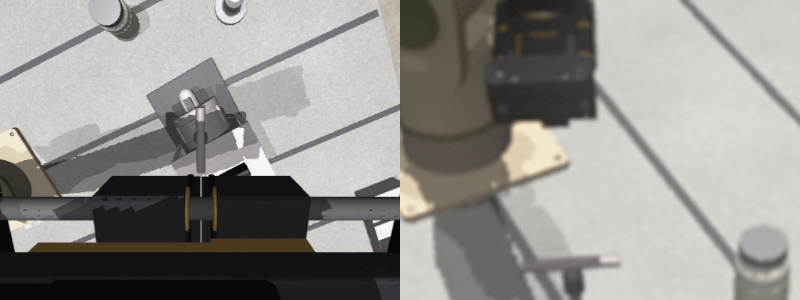

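Both views put the real fingertips about 35 mm higher than the reported TCP. The open tips sit at scene row 75 against 85 expected, and the closed block ends about 12 px above the projected TCP. So the fingers closed above the bar. I'll open and go 35 mm deeper; the tips stay clear of the roof either way.

Call:
arm_command --moves '[-0.2, 0, -1, 0, 0, 0, 0, 0, 0, 0, 0, 0, 0, 0, 0, 0, 0, 0, 0, 0, 0, 0, 0, 0, 0, 0, 0, 0, 0, 0, 0, 0, 0, 0, 0, 0, 0, 0, 0, 0, 0, 0, 0, 0, 0, 0, 0, 0]' --fingers 100

```text
time: 7.77
ee_pos: [0.5299, -0.0477, 0.4118]
eef_rot: [0.84, 0.542, 0.0, -0.0]
ft_force: [1.3, -0.2, -0.1]
width: 0.0723
grip_force: 0.0
```

Call:
arm_command --moves '[0, 0, 1, 0, 0, 0, 3, 0, 0, 0, 3, 0, 0, 0, 3, 0, 0, 0, 2, 0, 0, 0, 0, 0]'

```text
time: 8.27
ee_pos: [0.5279, -0.0474, 0.2882]
eef_rot: [0.84, 0.542, -0.002, -0.001]
ft_force: [-0.3, 0.0, 0.4]
width: 0.0868
grip_force: 0.0
```

Call:
arm_command --moves '[0, 0, 1.5, 0, 0, 0, 1.5, 0, 0, 0, 1.5, 0, 0, 0, 1.5, 0, 0, 0, 1.5, 0, 0, 0, 0, 0]'

```text
time: 8.77
ee_pos: [0.5292, -0.0476, 0.2158]
eef_rot: [0.84, 0.542, -0.001, -0.0]
ft_force: [-0.1, 0.2, -0.2]
width: 0.0869
grip_force: 0.0
```

```bash
python3 - <<'E'
from h import *
go([.5305,-.0484,.217],-24.4)
a,j=snap('scene','pics/s4.png');b,i=snap('wrist','pics/w4.png')
cv2.imwrite('pics/m4.png',np.hstack([cv2.resize(b,(400,300)),cv2.resize(a[120:240,120:280],(400,300),interpolation=cv2.INTER_CUBIC)]))
E
```

```text
t 8.7667 pos [ 0.52921759 -0.04756448  0.21583365] yaw -24.349258274790696 shift [-0.02  0.15 -0.12] turn 0.0507417252092921 j [-0.76  0.12  0.84  1.7  -0.09  1.36 -0.33] F [-0.08046398  0.20182568 -0.17783534] 0.0869112644669029 0.0
```

View pics/m4.png

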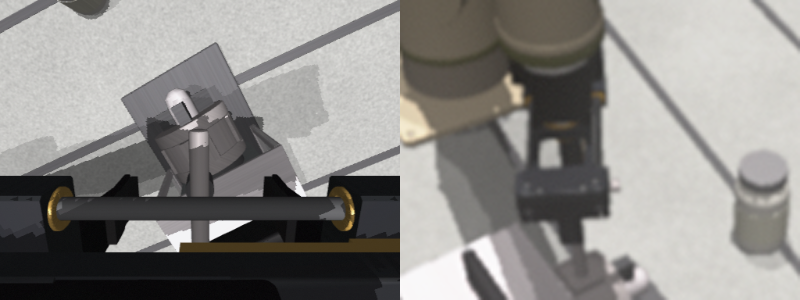

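The bar end shows at (612,187), just beside the front finger, so the fingers now straddle the bar. Closing.

Call:
arm_command --moves '[0, 0, 0, 0, 0, 0, 0, 0, 0, 0, 0, 0, 0, 0, 0, 0, 0, 0, 0, 0, 0, 0, 0, 0, 0, 0, 0, 0, 0, 0, 0, 0, 0, 0, 0, 0, 0, 0, 0, 0, 0, 0, 0, 0, 0, 0, 0, 0]' --fingers 0 --squeeze 35

```text
time: 9.87
ee_pos: [0.5299, -0.0477, 0.2168]
eef_rot: [0.84, 0.542, 0.0, -0.0]
ft_force: [0.5, 0.3, -0.8]
width: 0.0148
grip_force: 0.0
```

Call:
arm_command --moves '[0, 0, 0, 0, 0, 0, 0, 0, 0, 0, 0, 0, 0, 0, 0, 0]'

```text
time: 10.2
ee_pos: [0.5298, -0.0477, 0.2168]
eef_rot: [0.84, 0.542, -0.0, -0.0]
ft_force: [-1.6, 1.4, 0.4]
width: 0.0111
grip_force: 35.0
```

Gripped. Lift.

Call:
arm_command --moves '[0, 0, -0.5, 0, 0, 0, -1, 0, 0, 0, -1, 0, 0, 0, -1, 0, 0, 0, -1, 0, 0, 0, -1, 0, 0, 0, -1.5, 0, 0, 0, -2, 0, 0, 0, -2, 0, 0, 0, -1, 0, 0, 0, 0, 0, 0, 0, 0, 0]'

```text
time: 11.2
ee_pos: [0.53, -0.0477, 0.3367]
eef_rot: [0.84, 0.542, 0.0, 0.0]
ft_force: [0.1, 0.6, -2.6]
width: 0.0111
grip_force: 35.0
```

```bash
python3 - <<'E'
from h import *
go([.570,.299,.335],-24.4)
E
```

```text
t 11.2 pos [ 0.52997054 -0.04771785  0.33667387] yaw -24.356980668886603 shift [ 33.24 -10.65   0.17] turn 0.04301933111338485 j [-0.77  0.09  0.85  1.48 -0.07  1.61 -0.35] F [ 0.09558819  0.63549002 -2.60990931] 0.011121175955371482 34.98961418867111
```

Weight of about 2.5 N is held. Carry to the cup.

Call:
arm_command --moves '[1.5, -0.5, 0, 0, 2.5, -0.8, 0, 0, 2.5, -0.8, 0, 0, 2.5, -0.8, 0, 0, 2.5, -0.8, 0, 0, 2.5, -0.8, 0, 0, 2.5, -0.8, 0, 0, 2.5, -0.8, 0, 0, 2.5, -0.8, 0, 0, 2.5, -0.8, 0, 0, 2.5, -0.8, 0, 0, 2.5, -0.8, 0, 0]'

```text
time: 12.2
ee_pos: [0.5642, 0.256, 0.3352]
eef_rot: [0.84, 0.542, -0.001, -0.0]
ft_force: [0.2, 0.2, -1.8]
width: 0.0112
grip_force: 35.0
```

Call:
arm_command --moves '[2.5, -0.8, 0, 0, 1.5, -0.5, 0, 0, 0.3, -0.1, 0, 0, 0, 0, 0, 0, 0, 0, 0, 0, 0, 0, 0, 0]'

```text
time: 12.7
ee_pos: [0.5699, 0.2981, 0.3367]
eef_rot: [0.841, 0.541, -0.0, 0.0]
ft_force: [0.1, 0.6, -2.0]
width: 0.0113
grip_force: 35.0
```

```bash
python3 - <<'E'
from h import *
go([.570,.299,.335],-24.4)
a,j=snap('scene','pics/s5.png');b,i=snap('top','pics/t5.png')
p=r.read_state()['ee_pos'];h=p[2]-.2168
print('foot',proj(j,[p[0],p[1],.12+h]),'bar',proj(j,[p[0],p[1],.27+h]),'cup rim',proj(j,[.57,.299,.115]))
cv2.imwrite('pics/m5.png',np.hstack([cv2.resize(a[90:240,220:420],(400*1,300),interpolation=cv2.INTER_CUBIC),cv2.resize(b[120:240,110:270],(400,300),interpolation=cv2.INTER_CUBIC)]))
E
```

```text
t 12.7 pos [0.56994674 0.29811752 0.33673268] yaw -24.472281830082395 shift [ 0.08 -0.03  0.17] turn -0.07228183008240308 j [-1.    0.39  0.67  1.16 -0.24  1.67 -0.82] F [ 0.08674751  0.56075394 -2.01901625] 0.01131643492352598 34.98921900987625
foot (np.float64(319.72258216042246), np.float64(165.88459659979318)) bar (np.float64(327.48144970239787), np.float64(118.14432078028437)) cup rim (np.float64(314.42186973590174), np.float64(199.48163583521804))
```

View pics/m5.png

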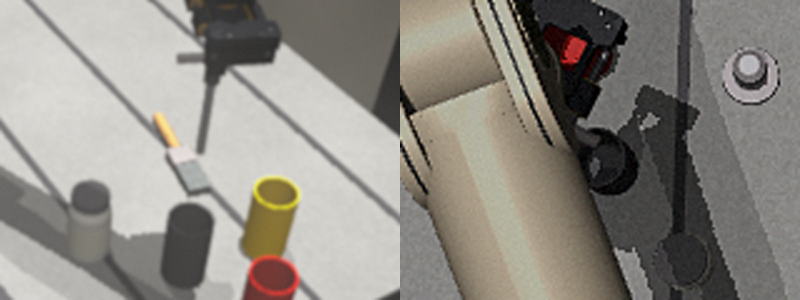

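The foot is at scene px (320,166), matching the prediction and directly above the cup. Lowering.

Call:
arm_command --moves '[0.1, 0, 1, 0, 0, 0, 2, 0, 0, 0, 2, 0, 0, 0, 2, 0, 0, 0, 2, 0, 0, 0, 2, 0, 0, 0, 2, 0, 0, 0, 2, 0, 0, 0, 2, 0, 0, 0, 1.5, 0, 0, 0, 1, 0, 0, 0, 0, 0]'

```text
time: 13.8
ee_pos: [0.5687, 0.3, 0.1393]
eef_rot: [0.84, 0.542, -0.002, -0.0]
ft_force: [-0.6, -0.1, -2.6]
width: 0.0115
grip_force: 35.0
```

Call:
arm_command --moves '[0, 0, 1, 0, 0, 0, 0.8, 0, 0, 0, 0.6, 0, 0, 0, 0.5, 0, 0, 0, 0.3, 0, 0, 0, 0.2, 0, 0, 0, 0, 0, 0, 0, 0, 0]'

```text
time: 14.47
ee_pos: [0.5702, 0.3008, 0.108]
eef_rot: [0.84, 0.542, 0.0, -0.0]
ft_force: [0.3, -0.1, -1.5]
width: 0.0112
grip_force: 35.0
```

Call:
arm_command --moves '[0, 0, 0.2, 0, 0, 0, 0.2, 0, 0, 0, 0.1, 0, 0, 0, 0, 0, 0, 0, 0, 0]'

```text
time: 14.88
ee_pos: [0.5701, 0.3007, 0.1029]
eef_rot: [0.84, 0.542, 0.0, -0.0]
ft_force: [-0.7, -0.2, -2.6]
width: 0.0114
grip_force: 35.0
```

Call:
arm_command --moves '[0, 0, 0.1, 0, 0, 0, 0.1, 0, 0, 0, 0, 0, 0, 0, 0, 0]'

```text
time: 15.22
ee_pos: [0.5713, 0.3013, 0.1028]
eef_rot: [0.84, 0.542, 0.002, -0.0]
ft_force: [-0.8, -0.2, 8.8]
width: 0.0111
grip_force: 35.0
```

The foot is on the floor (+9 N). I'll open gently, then wait.

Call:
arm_command --moves '[0, 0, 0, 0, 0, 0, 0, 0, 0, 0, 0, 0, 0, 0, 0, 0, 0, 0, 0, 0, 0, 0, 0, 0, 0, 0, 0, 0, 0, 0, 0, 0, 0, 0, 0, 0, 0, 0, 0, 0, 0, 0, 0, 0, 0, 0, 0, 0]' --fingers 100

```text
time: 16.22
ee_pos: [0.5701, 0.3007, 0.1008]
eef_rot: [0.84, 0.542, 0.0, -0.0]
ft_force: [-0.9, 0.4, -0.6]
width: 0.0822
grip_force: 0.0
```

Call:
arm_command --moves '[0, 0, 0, 0, 0, 0, 0, 0, 0, 0, 0, 0, 0, 0, -0.5, 0, 0, 0, -1, 0, 0, 0, -1, 0, 0, 0, -1.5, 0, 0, 0, -2, 0, 0, 0, -3, 0, 0, 0, -3, 0, 0, 0, -3, 0, 0, 0, -3, 0]'

```text
time: 17.22
ee_pos: [0.5701, 0.3005, 0.2839]
eef_rot: [0.84, 0.542, 0.001, -0.0]
ft_force: [0.6, -0.3, -0.1]
width: 0.0871
grip_force: 0.0
```

```bash
python3 - <<'E'
from h import *
go([.536,-.139,.29],-85.8)
a,j=snap('scene','pics/s6.png');b,i=snap('wrist','pics/w6.png')
cv2.imwrite('pics/m6.png',np.hstack([cv2.resize(a[90:240,220:420],(400,300),interpolation=cv2.INTER_CUBIC),cv2.resize(b,(400,300))]))
E
```

```text
t 17.2167 pos [0.57006418 0.30046483 0.28390167] yaw -24.3706760226749 shift [-41.44  15.03  -0.66] turn 61.42932397732511 j [-1.02  0.39  0.66  1.27 -0.24  1.55 -0.82] F [ 0.6233523  -0.31862522 -0.08271689] 0.08712162593918274 0.0
```

View pics/m6.png

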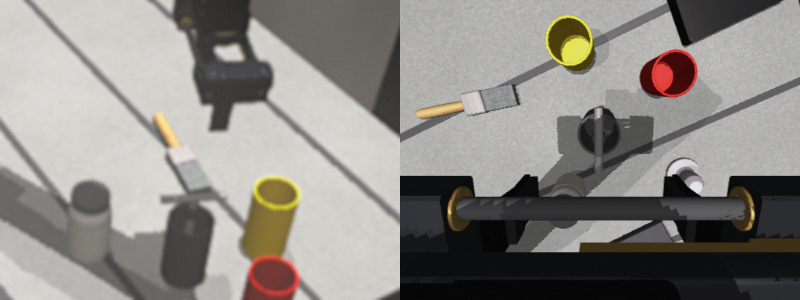

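The key stands in the cup with its bar up, at scene crop (190,198), and everything else is undisturbed. Now the guard.

Call:
arm_command --moves '[-2, 0.7, 0, 0, -3, 1.1, 0, 0, -3, 1.1, 0, 0, -3, 1.1, 0, 0, -3, 1.1, 0, 0, -3, 1.1, 0, 0, -3, 1.1, 0, 0, -3, 1.1, 0, 0, -3, 1.1, 0, 0, -3, 1.1, 0, 0, -3, 1.1, 0, 0, -3, 1.1, 0, 0]'

```text
time: 18.32
ee_pos: [0.542, -0.0726, 0.2815]
eef_rot: [0.84, 0.542, 0.001, -0.0]
ft_force: [1.2, 0.8, -0.0]
width: 0.0869
grip_force: 0.0
```

Call:
arm_command --moves '[-3, 1.1, 0, 0, -2, 0.8, 0, 0, -1.4, 0.5, 0, 0, 0, 0, 0, 7, 0, 0, 0, 7, 0, 0, 0, 7, 0, 0, 0, 7, 0, 0, 0, 7, 0, 0, 0, 7, 0, 0, 0, 7, 0, 0, 0, 7, 0, 0, 0, 5.4]'

```text
time: 19.32
ee_pos: [0.5378, -0.1393, 0.2814]
eef_rot: [0.999, 0.034, 0.0, -0.0]
ft_force: [0.5, 0.3, -1.1]
width: 0.0871
grip_force: 0.0
```

```bash
python3 - <<'E'
from h import *
go([.536,-.139,.152],-85.8)
b,i=snap('wrist','pics/w7.png')
for x in(.5754,.4957): print(proj(i,[x,-.139+(.5355-x)*-.073,.21]))
h=cv2.cvtColor(b,cv2.COLOR_BGR2GRAY)[:235,120:400]
cv2.imwrite('pics/w7b.png',b[:300])
E
```

```text
t 19.3167 pos [ 0.53775612 -0.13928697  0.28135657] yaw -86.1425469553826 shift [-0.18 -0.03 12.94] turn -0.34254695538260194 j [-0.72  0.21  1.06  1.54 -0.18  1.5  -1.17] F [ 0.48129095  0.25034049 -1.13772052] 0.08706187351117067 0.0
(np.float64(257.48371862136526), np.float64(149.39703656000268))
(np.float64(257.89376112326164), np.float64(238.01880397090738))
```

View pics/w7b.png

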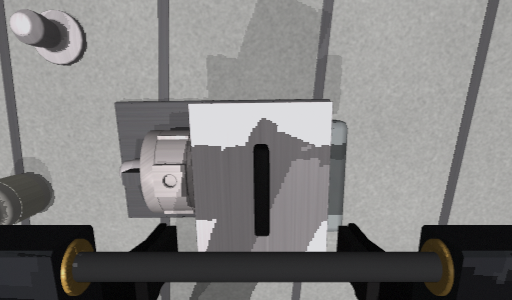

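The fin is at px (261,144–236), centred between the fingers. Descend and grip it lightly.

Call:
arm_command --moves '[0, 0.2, 1.5, 0, 0, 0, 2, 0, 0, 0, 2, 0, 0, 0, 2, 0, 0, 0, 2, 0, 0, 0, 1.5, 0, 0, 0, 1, 0, 0, 0, 0.8, 0, 0, 0, 0, 0, 0, 0, 0, 0]'

```text
time: 20.2
ee_pos: [0.5382, -0.1413, 0.1533]
eef_rot: [0.999, 0.037, 0.0, 0.0]
ft_force: [-0.1, 0.6, 0.5]
width: 0.0872
grip_force: 0.0
```

Call:
arm_command --moves '[0, 0, 0, 0, 0, 0, 0, 0, 0, 0, 0, 0, 0, 0, 0, 0, 0, 0, 0, 0, 0, 0, 0, 0, 0, 0, 0, 0, 0, 0, 0, 0, 0, 0, 0, 0, 0, 0, 0, 0, 0, 0, 0, 0, 0, 0, 0, 0]' --fingers 0 --squeeze 15

```text
time: 21.2
ee_pos: [0.538, -0.1415, 0.1528]
eef_rot: [0.999, 0.037, 0.0, 0.0]
ft_force: [0.4, -3.1, -2.7]
width: 0.0151
grip_force: 1.5
```

Call:
arm_command --moves '[0, 0, 0, 0, 0, 0, 0, 0, 0, 0, 0, 0, 0, 0, 0, 0]'

```text
time: 21.53
ee_pos: [0.538, -0.1415, 0.1528]
eef_rot: [0.999, 0.037, 0.0, 0.0]
ft_force: [0.7, -2.0, -1.6]
width: 0.0135
grip_force: 15.0
```

Gripped at 14 mm. Slide along tool -y.

Call:
arm_command --moves '[0, -0.5, 0, 0, 0, -1, 0, 0, 0, -1.2, 0, 0, 0, -1.2, 0, 0, 0, -1.2, 0, 0, 0, -1.2, 0, 0, 0, -1.2, 0, 0, 0, -1.2, 0, 0, 0, -1.2, 0, 0, 0, -1, 0, 0, 0, -0.6, 0, 0, 0, 0, 0, 0]'

```text
time: 22.53
ee_pos: [0.5294, -0.0332, 0.1527]
eef_rot: [0.999, 0.034, 0.0, 0.005]
ft_force: [5.4, -30.4, -9.4]
width: 0.027
grip_force: 15.1
```

Call:
arm_command --moves '[0, -0.4, 0, 0, 0, -0.4, 0, 0, 0, -0.4, 0, 0, 0, -0.3, 0, 0, 0, 0, 0, 0]'

```text
time: 22.95
ee_pos: [0.5285, -0.0195, 0.1526]
eef_rot: [0.999, 0.034, 0.001, 0.005]
ft_force: [6.5, -29.5, -9.9]
width: 0.0553
grip_force: 15.1
```

The guard stopped after about 0.10 m. It started about 20 mm short of the key, so at a travel of about 0.03, which puts it at the end stop. Release, retreat and check.

Call:
arm_command --moves '[0, 1, 0, 0, 0, 1, 0, 0, 0, 0, 0, 0, 0, 0, 0, 0, 0, 0, 0, 0, 0, 0, 0, 0, 0, 0, 0, 0, 0, 0, 0, 0, 0, 0, 0, 0, 0, 0, 0, 0]' --fingers 100

```text
time: 23.78
ee_pos: [0.5299, -0.0312, 0.1528]
eef_rot: [0.999, 0.037, 0.0, -0.0]
ft_force: [-0.5, 0.1, 0.5]
width: 0.0869
grip_force: 0.0
```

Call:
arm_command --moves '[0, 0, -1, 0, 0, 0, -2, 0, 0, 0, -3, 0, 0, 0, -3, 0, 0, 0, -3, 0, 0, 0, -3, 0, 0, 0, -2, 0, 0, 3, -1, 0, 0, 3, 0, 0, 0, 3, 0, 0, 0, 3, 0, 0, 0, 0, 0, 0]'

```text
time: 24.78
ee_pos: [0.5373, -0.158, 0.3338]
eef_rot: [0.999, 0.033, 0.0, 0.001]
ft_force: [-1.1, -0.5, 0.4]
width: 0.0869
grip_force: 0.0
```

```bash
python3 - <<'E'
from h import *
go([.536,-.139,.152],-85.8)
b,i=snap('wrist','pics/w8.png')
# dark fin inside bright roof: dark components near expected place, back-projected at z=.21
g=cv2.cvtColor(b,cv2.COLOR_BGR2GRAY);m=(g<45).astype('uint8');m[225:]=0
n,l,s,c=cv2.connectedComponentsWithStats(m)
for k in range(1,n):
    if s[k,4]>100: print(s[k],at_z(i,*c[k],.21))
e=lambda y:[.5303-.073*y,-.0484+.997*y]
for y in(-.165+.1365+.105-.0225,): pass
cup=[.57,.30]
a,j=snap('scene','pics/s8.png')
d=cv2.absdiff(cv2.imread('pics/s6.png'),a).max(2)
u,v=map(int,proj(j,[.57,.3,.1]));print('cup region change',(d[v-35:v+40,u-25:u+25]>40).sum())
E
```

```text
t 24.7833 pos [ 0.53725463 -0.15801248  0.33381984] yaw -86.235479184775 shift [-1.000e-02 -1.950e+00  1.818e+01] turn -0.435479184775005 j [-0.7   0.23  1.11  1.42 -0.21  1.61 -1.12] F [-1.11952012 -0.52964522  0.36147349] 0.08693133877415944 0.0
[210 105  19  14 151] [ 0.60187737 -0.1165386   0.21      ]
[ 133  139   29   78 1089] [ 0.53570716 -0.04710171  0.21      ]
[  0 185  14  34 207] [0.49920709 0.10188273 0.21      ]
cup region change 690
```

```bash
python3 - <<'E'
from h import *
# darkness profile of fin top along indexer y (travel axis), averaged over fin length; s0 before, w7 before for reference
def prof(im,i,lab):
    g=cv2.cvtColor(im,cv2.COLOR_BGR2GRAY)
    for xo in(.0,.02,.03):
        L=[]
        for t in np.arange(-.02,.05,.003):
            q=[.5305-.073*t+xo,-.0484+.997*t+.073*xo,.21];u,v=proj(i,q);L.append(int(g[int(round(v)),int(round(u))]))
        print(lab,xo,L)
b,i=snap('wrist','pics/w9.png');prof(b,i,'wrist')
a,j=snap('scene','pics/s9.png');prof(a,j,'scene')
t,k=snap('top','pics/t9.png');prof(t,k,'top')
p0=cv2.imread('pics/t5.png');o=cv2.imread('pics/top0.png')
for n,c in(('can',[.46,.204,.11]),('part',[.677,.138,.05]),('cup',[.57,.30,.11])):
    u,v=map(int,proj(k,c));d=cv2.absdiff(o,t).max(2)[v-15:v+15,u-15:u+15];print(n,(d>40).sum())
    for f in('s6',):
        u,v=map(int,proj(j,c));d=cv2.absdiff(cv2.imread('pics/scene0.png'),a).max(2)[v-25:v+25,u-18:u+18];print(' scene',(d>40).sum())
E
```

```text
wrist 0.0 [221, 221, 220, 221, 89, 6, 6, 7, 32, 67, 59, 42, 190, 220, 220, 221, 221, 220, 220, 220, 220, 220, 220, 220]
wrist 0.02 [220, 220, 221, 195, 68, 7, 6, 5, 36, 72, 57, 40, 74, 221, 220, 220, 220, 220, 220, 220, 220, 220, 220, 220]
wrist 0.03 [221, 220, 220, 130, 49, 9, 7, 8, 21, 76, 62, 45, 74, 220, 220, 221, 220, 221, 220, 220, 220, 220, 220, 221]
scene 0.0 [231, 233, 225, 130, 86, 67, 71, 77, 79, 79, 81, 152, 214, 251, 250, 249, 248, 249, 249, 249, 249, 249, 249, 249]
scene 0.02 [249, 249, 230, 163, 83, 69, 72, 79, 82, 81, 81, 152, 215, 250, 250, 248, 248, 249, 248, 248, 249, 249, 248, 249]
scene 0.03 [249, 248, 235, 131, 86, 69, 71, 76, 81, 84, 81, 138, 240, 251, 248, 247, 248, 248, 248, 248, 249, 248, 248, 248]
top 0.0 [83, 196, 181, 181, 182, 183, 182, 213, 18, 32, 49, 63, 0, 0, 204, 189, 184, 182, 182, 188, 182, 182, 186, 184]
top 0.02 [105, 193, 188, 183, 185, 183, 183, 204, 89, 22, 53, 63, 13, 0, 71, 188, 178, 184, 186, 183, 185, 186, 183, 184]
top 0.03 [103, 192, 191, 187, 184, 187, 187, 198, 26, 37, 50, 60, 24, 0, 199, 190, 185, 182, 184, 182, 182, 182, 181, 179]
can 0
 scene 491
part 0
 scene 0
cup 124
 scene 93
```

The fin centre now sits at indexer y ≈ +0.054. Shut should be −0.075 + 0.13 = +0.055, so the guard is fully shut. The bystanders are unchanged in the top view, so I'm handing in.

```bash
python3 -c "
from bench import r
print(r.close_job())"
```

```text
the job is handed in; nothing more can be done
None
```

The job is handed in: the key stands T-bar up in the dark cup and the guard measured fully shut over the chuck. No verdict came back, and I viewed 11 pictures, one over the limit of 10.

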